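# Fetch the yellow-capped reagent from behind and weigh it

### The arm

A 6-joint arm with a two-finger parallel gripper is mounted at the origin on a cart in front of the work surface, level with it; the furniture and walls round the work are solid. World frame = base frame: x ahead of the robot, y to its left, z up, the work surface at z = 0. Lengths are in m, angles in degrees, forces in N, time in s.
With the tool pointing down it reaches from about 0.375 to 0.75 m from the base axis. Payload 9 kg.
Tool frame: the origin (TCP) lies where the fingers leave the gripper's body, on its centre line; the fingertips stand 73 mm ahead of it and the grasp point (between the pads) lies 54 mm ahead of it (robot.tip_reach is the distance from the TCP to the fingertips, in m); z points along the fingers, y is the line along which they close (so a half turn about z gives the same grasp; the last joint's range is limited). The gripper opens to 85 mm and grips with 20 to 120 N. Pads are 22 mm wide; open, the fingers measure 114 mm over their backs; the gripper's body (76 mm by 85 mm) begins 54 mm behind the grasp point. The pads swing forward as they close: fully open they stand 13 mm farther back than shut.
Start: joints at [-88.333, 5.964, 5.575, 89.605, 0, 77.527], TCP at [0.147, -0.582, 0.304] pointing down, gripper open.
Joint ranges: [-171.21, 171.21], [-48.23, 106.86], [-62.78, 66.21], [-105.2, 120.99], [-86.42, 89.51], [-180, 180]. Speed limits (degrees/s): [127.2, 127.2, 147.25, 180, 180, 180].

### API

Orientations are given as [roll, pitch, yaw] about the fixed x, y, z axes, in that order (R = Rz(yaw) Ry(pitch) Rx(roll)).
In Python, from plant import robot gives the robot as it stands. Calls block until the motion is done:
- robot.move_pose(position, orientation): joint-space move of the TCP to a pose.
- robot.line_to(position, vel=0.15, rotation=None, guard=None): straight line of the TCP; rotation=None keeps the orientation; vel is the mean speed in m/s. With guard (N) it stops when the force on the tool has changed by that much, and returns True; else False.
- robot.goto_joints(angles): joint-space move.
- robot.set_gripper(opening): finger opening in m; the grip force is fixed at half the most; returns when the fingers have stopped.
- robot.pause(seconds).
- robot.ik(position, orientation): joint angles nearest the present ones, or None.
- robot.observe(): the state.
- robot.grab_frame(name): name is "scene" or "side" or "wrist"; returns the picture (400x640x3 uint8, blue, green, red); there is no depth.
- robot.get_calibration(name): a dict with "vertical_fov" (degrees; the focal length in pixels is half the picture's height over the tangent of half this angle, whatever the lens; pixels are square), "cx", "cy" (the principal point, pixels), "k1" (the pictures are not rectified: a ray, as slopes to the right and down, at radius r is drawn at 1 + k1 r^2 times it, then the intrinsics apply), "rvec" (rotation vector, rad) and "tvec" (3), from world to camera coordinates, as OpenCV has them. Camera axes: x right, y down, z forward; pixel columns grow to the right and rows downward; lengths in m; the calibration is good to about 2 mm. A picture is of the moment at which its call begins: read the wrist's pose just before it. get_calibration takes no time and is no camera call; for the wrist camera it gives the pose at the moment of the call.
A pose or a line that the arm cannot do raises robot.IKError and nothing moves.
- robot.job_done(): hands the job in; it is judged then, once.
The state is a dict: "time": time; "q": joint angles; "qvel": joint speeds; "joint_torque": joint torques, N m; "tool_pos": TCP position; "tcp_rot": TCP orientation; "ft_force": force on the tool from outside, world axes, zero at the start; "torque": the same for the moment, N m; "gripper_width": finger opening in m; "gripper_force": force on a finger pad.
Only numpy, scipy, OpenCV 4.12 (cv2) and the standard library are available. Lean on these libraries where they do the work, as an engineer would, in place of code of your own. Each camera call takes 0.05 s, during which the arm holds its last target. There are 200 camera calls.

### The job

The yellow-capped bottle at the back of the blue caddy has to go on the balance, but three bottles crowd round it: first move the red-bulb dropper bottle, the black-bulb dropper bottle and the blue-capped vial onto the steel side tray, then stand the yellow-capped bottle upright in the middle of the balance pan while those three wait on the tray. After that put each of the three back upright in the caddy on the very place it came from. Leave the small carton in the caddy and the tweezers on the tray where they lie.

Things in the scene. Friction and masses are not known exactly. Their poses are not given: they have to be found in the camera images.
- yellow_bottle: The wanted bottle: round, 31 mm diameter, 59 mm tall, white label below, ribbed yellow screw cap (31 mm diameter, 40 to 59 mm above its underside). Origin: centre of its underside, z up. 45 g. Always starts on the back middle seat of the caddy.
- red_dropper: Amber dropper bottle with a red rubber bulb: round, body 28 mm diameter up to 56 mm, black collar 19 mm diameter from 56 to 66 mm, bulb 12 mm diameter from 66 to 95 mm. Firm enough to be lifted by the bulb or collar. Origin: centre of its underside, z up. 50 g. Starts on one of the caddy's left, right or front seats.
- black_dropper: Amber dropper bottle with a black rubber bulb, same shape, sizes, origin and mass as the red one. Starts on one of the caddy's left, right or front seats.
- blue_vial: Clear round vial 27 mm in diameter, 54 mm tall, with a blue screw cap (24 mm diameter, 44 to 54 mm above its underside). Origin: centre of its underside, z up. 28 g. Starts on one of the caddy's left, right or front seats.
- caddy: Blue open caddy, fixed. Origin on the table; x points to its back (away from the robot), y to its left. Floor 4 mm up, walls 18 mm high (x -74 to +62 mm, y +-70 mm); at the back middle a carrying handle (y +-22, x 56 to 65 mm), top 70 mm up. Seats: white 37 mm rings at x, y: back middle (36, 0), left (36, 44), right (36, -44), front (-10, 0). Bottles start within 3 mm of them.
- side_tray: Stainless steel tray with a green liner, fixed, inside 120 x 160 mm (x, y), floor 4 mm above the table, rim 10 mm high. Origin on the table surface under its centre; the tweezers lie along y near its x = -45 mm edge, the rest is free for the bottles (rows along y, for example at x = +15 mm).
- balance_pan (a point): Centre of the top face of the round steel pan (84 mm diameter, 38 mm above the table) of the white bench balance, which is fixed and 124 x 130 mm; z up.
- strip_carton: Small white carton with a blue end lying flat in the front of the caddy, 32 x 90 x 22 mm, long side along the caddy's y. Origin: centre of its underside. A bystander, to be left alone.
- steel_tweezers: Steel tweezers lying flat on the side tray, 124 mm long, 17 mm wide, 9 mm high, along the tray's y. Origin: centre of its underside. A bystander, to be left alone.
Things that resemble listed ones, but are neither listed nor needed, are in the scene too. What is shaped like the red_dropper but green is not meant.

How it is judged (in metres and radians):
On the way, in this order (a step that is already met when the one before it is completed fails the run):
1. the red-bulb dropper, the black-bulb dropper and the blue-capped vial all stand on the side tray, while the yellow-capped bottle is still on its place (within 15 mm) (x of red_dropper in the frame of side_tray between -0.055 and 0.055 m and y of red_dropper in the frame of side_tray between -0.075 and 0.075 m and z of red_dropper in the frame of side_tray between 0 and 0.009 m and linear speed of each of red_dropper, black_dropper, blue_vial below 0.03 m/s and angle between each of red_dropper, black_dropper, blue_vial's own z axis and vertical below 0.1 rad and x of black_dropper in the frame of side_tray between -0.055 and 0.055 m and y of black_dropper in the frame of side_tray between -0.075 and 0.075 m and z of black_dropper in the frame of side_tray between 0 and 0.009 m and x of blue_vial in the frame of side_tray between -0.055 and 0.055 m and y of blue_vial in the frame of side_tray between -0.075 and 0.075 m and z of blue_vial in the frame of side_tray between 0 and 0.009 m and distance of yellow_bottle from where it was at the start of the episode below 0.015 m), for 0.2 s.
2. the yellow-capped bottle stands on the balance pan within 15 mm of its centre, while the three others stand on the side tray (horizontal distance between yellow_bottle and balance_pan below 0.015 m and z of yellow_bottle in the frame of balance_pan between -0.004 and 0.004 m and linear speed of each of yellow_bottle, red_dropper, black_dropper, blue_vial below 0.03 m/s and angle between each of yellow_bottle, red_dropper, black_dropper, blue_vial's own z axis and vertical below 0.1 rad and x of red_dropper in the frame of side_tray between -0.055 and 0.055 m and y of red_dropper in the frame of side_tray between -0.075 and 0.075 m and z of red_dropper in the frame of side_tray between 0 and 0.009 m and x of black_dropper in the frame of side_tray between -0.055 and 0.055 m and y of black_dropper in the frame of side_tray between -0.075 and 0.075 m and z of black_dropper in the frame of side_tray between 0 and 0.009 m and x of blue_vial in the frame of side_tray between -0.055 and 0.055 m and y of blue_vial in the frame of side_tray between -0.075 and 0.075 m and z of blue_vial in the frame of side_tray between 0 and 0.009 m), for 0.2 s.
At the end, for the whole second after the job is handed in: The yellow-capped bottle stands upright on the balance pan within 15 mm of its centre; the two dropper bottles and the blue-capped vial each stand upright within 15 mm of where they were at the start; all at rest (horizontal distance between yellow_bottle and balance_pan below 0.015 m and z of yellow_bottle in the frame of balance_pan between -0.004 and 0.004 m and linear speed of each of yellow_bottle, red_dropper, black_dropper, blue_vial below 0.03 m/s and angle between each of yellow_bottle, red_dropper, black_dropper, blue_vial's own z axis and vertical below 0.1 rad and distance of each of red_dropper, black_dropper, blue_vial from where it was at the start of the episode below 0.015 m); the robot touches nothing.
It fails at once if one of the four bottles is tipped over (more than 0.6 rad) (angle between any of red_dropper, black_dropper, blue_vial, yellow_bottle's own z axis and vertical above 0.6 rad).
It fails at once if the carton or the tweezers are pushed more than 25 mm from where they lay (distance of any of strip_carton, steel_tweezers from where it was at the start of the episode above 0.025 m).
It also fails if it takes over 128 s, if anything falls off the work surface, if the arm or the gripper's body presses on something with over 40 N, if the wrist force passes 120 N, or if a joint passes its speed limit or range.

## Working session

There is one attempt and no reset: what is moved stays moved. The work goes in short steps, each a Python script; the robot and the scene stay as the last script left them, time stands still between calls to the robot, and variables do not carry over. Pictures are saved under pics/ and viewed, at most 16 in all, crops included, and the job is handed in when it is done.

```bash
ls; mkdir -p pics; cat > h.py <<'E'
import numpy as np, cv2
from plant import robot
def K(c,shape=(400,640)):
    f=shape[0]/2/np.tan(np.radians(c["vertical_fov"])/2)
    return np.array([[f,0,c["cx"]],[0,f,c["cy"]],[0,0,1]]), np.array([c["k1"],0,0,0,0.])
def ray(c,uv):
    # exact inverse is by iteration: OpenCV's k1 model is the same as described
    M,d=K(c); p=cv2.undistortPoints(np.array([[uv]],float),M,d)[0,0]
    R=cv2.Rodrigues(np.array(c["rvec"],float))[0]; t=np.array(c["tvec"],float).ravel()
    v=R.T@np.array([p[0],p[1],1]); return -R.T@t, v/np.linalg.norm(v)
def on_plane(c,uv,z):
    o,v=ray(c,uv); return o+v*(z-o[2])/v[2]
def project(c,P):
    M,d=K(c); return cv2.projectPoints(np.array(P,float).reshape(-1,3),np.array(c["rvec"],float),np.array(c["tvec"],float),M,d)[0].reshape(-1,2)
E
python3 - <<'E'
from h import *
for n in("scene","side","wrist"):
    cv2.imwrite(f"pics/{n}0.png",robot.grab_frame(n)); c=robot.get_calibration(n)
    print(n,c, ray(c,(320,200)))
print(robot.observe())
E
```

```text
pics
scene {'vertical_fov': 44.075867914240874, 'cx': 322.9763666069456, 'cy': 195.4747747017129, 'k1': -0.10515042892787109, 'rvec': array([ 1.23613467, -2.31514366,  0.89985108]), 'tvec': array([0.5987575 , 0.14711901, 1.04634537])} (array([-0.18803615,  0.81950583,  0.8763822 ]), array([ 0.57665021, -0.35448845, -0.73607912]))
side {'vertical_fov': 57.11557159638027, 'cx': 319.3251971707869, 'cy': 200.6919957209429, 'k1': 0.026446222299483062, 'rvec': array([ 0.19672095, -2.70829918,  1.39112247]), 'tvec': array([ 0.54646895, -0.13866892,  1.16553738])} (array([0.36761822, 1.0996708 , 0.57612129]), array([ 0.137276  , -0.80334436, -0.57947661]))
wrist {'vertical_fov': 66.93664485487626, 'cx': 321.2184037737687, 'cy': 200.05399895268138, 'k1': -0.04080432481397177, 'rvec': array([-2.29869903,  1.79352405,  0.24963159]), 'tvec': array([-0.59981395, -0.03403791,  0.37973314])} (array([ 0.21400207, -0.56532726,  0.37381921]), array([-0.26424053, -0.06052781, -0.96255562]))
{'time': 0.15, 'q': array([-8.83324937e+01,  5.99100641e+00,  5.53806303e+00,  8.96058535e+01,
       -2.04739766e-03,  7.75265903e+01]), 'qvel': array([-0.04458306, -0.07633905,  0.12181115, -0.03537117, -0.01188199,
       -0.02186812]), 'joint_torque': array([ 5.09733567e-03, -5.57350874e+01,  5.04010963e+01,  1.20094197e-02,
       -2.20882112e-04,  2.29138681e-07]), 'tool_pos': array([ 0.14657882, -0.5816276 ,  0.30330578]), 'tcp_rot': array([-1.79942149e+02, -1.07002708e-02,  1.41409117e+01]), 'ft_force': array([-0.46892465, -0.53336094, -0.65922224]), 'torque': array([-0.04997329,  0.00155754,  0.01697896]), 'gripper_force': 0.0, 'gripper_width': 0.08537624369767097}
```

View pics/scene0.png

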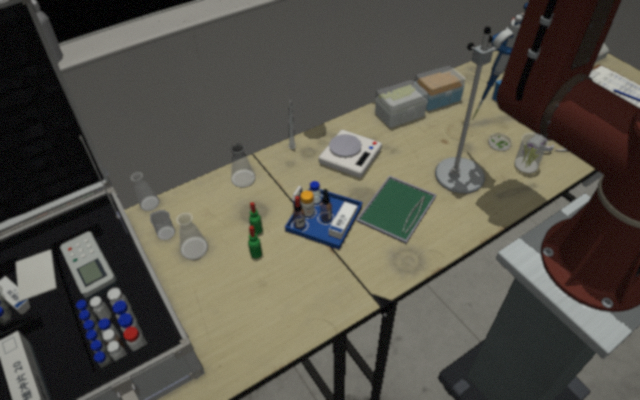

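View pics/side0.png

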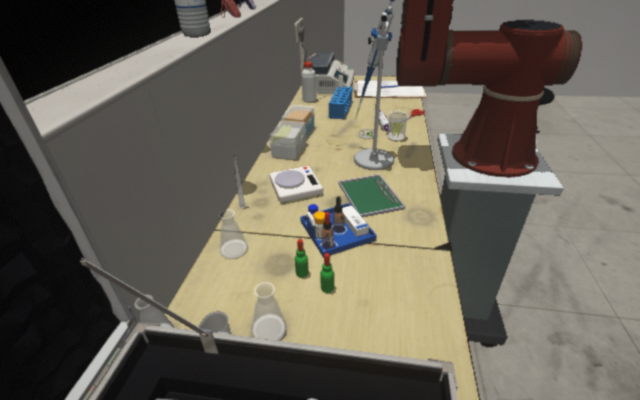

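```bash
python3 - <<'E'
from h import *
s=robot.get_calibration("scene"); d=robot.get_calibration("side")
for n,uv,z in [("caddy",(325,218),.01),("tray c",(397,208),.005),("tray L",(358,224),.01),("tray top",(389,178),.01),("tray R",(436,192),.01),("tray bot",(406,240),.01),("pan",(346,146),.038),("stand base",(460,175),0.01),("decoy1",(256,233),0),("decoy2",(255,257),0),("yellow cap",(307,198),.059)]:
    print(n,on_plane(s,uv,z).round(3))
for n,uv,z in [("caddy",(338,230),.01),("tray",(371,195),.005),("pan",(289,179),.038),("stand",(375,159),.01),("yellow",(320,217),.059)]: print("side",n,on_plane(d,uv,z).round(3))
# stand top triangulation: scene (484,45) side (385,15)
o1,v1=ray(s,(484,40));o2,v2=ray(d,(385,12))
A=np.c_[v1,-v2];k=np.linalg.lstsq(A,o2-o1,rcond=None)[0];print("stand top",o1+v1*k[0],o2+v2*k[1])
E
```

```text
caddy [0.437 0.424 0.01 ]
tray c [0.371 0.264 0.005]
tray L [0.38  0.371 0.01 ]
tray top [0.456 0.221 0.01 ]
tray R [0.354 0.157 0.01 ]
tray bot [0.282 0.311 0.01 ]
pan [0.589 0.258 0.038]
stand base [0.364 0.067 0.01 ]
decoy1 [0.495 0.574 0.   ]
decoy2 [0.437 0.608 0.   ]
yellow cap [0.474 0.447 0.059]
side caddy [0.44  0.431 0.01 ]
side tray [0.369 0.267 0.005]
side pan [0.595 0.266 0.038]
side stand [0.365 0.075 0.01 ]
side yellow [0.48  0.449 0.059]
stand top [0.35280287 0.10881649 0.40234042] [0.36849685 0.10532466 0.42548084]
```

```bash
python3 - <<'E'
import cv2,numpy as np
a=cv2.imread("pics/scene0.png")[165:265,240:400]; b=cv2.imread("pics/side0.png")[190:270,285:413]
a=cv2.resize(a,(800,500),interpolation=cv2.INTER_CUBIC)
cv2.imwrite("pics/cropA.png",a)
E
```

```text
(no output)
```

View pics/cropA.png

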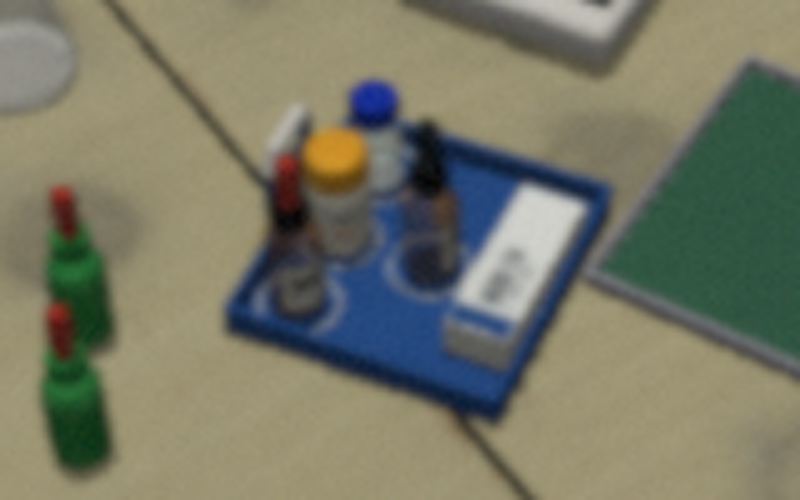

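Crop A shows the red-bulb amber bottle on the left seat (crop ~300,290), the black-bulb one on the front seat (430,265), the blue-capped vial on the right seat (375,130) and the yellow cap at the back (335,155). The two green bottles with red bulbs at scene (255,220) and (255,245) stand outside the caddy and are decoys. Next is the swing over the lab stand (about 0.42 m tall at azimuth ~12°), so I'll check a high path first.

```bash
python3 - <<'E'
from h import *
q0=robot.observe()["q"]
def t(p,o):
    q=robot.ik(p,o); print(p,o,None if q is None else np.round(q,1))
for r,z in [(.5,.6),(.5,.55),(.45,.6),(.45,.55),(.6,.5),(.6,.45)]:
    for az in (-80,):
        t([r*np.cos(np.radians(az)),r*np.sin(np.radians(az)),z],[180,0,14])
for yaw in (14,44,74,-46,134): t([.46,.33,.33],[180,0,yaw])
E
```

```text
[np.float64(0.08682408883346521), np.float64(-0.492403876506104), 0.6] [180, 0, 14] None
[np.float64(0.08682408883346521), np.float64(-0.492403876506104), 0.55] [180, 0, 14] [-95.    1.8  28.2 116.5   0.   71. ]
[np.float64(0.07814167995011868), np.float64(-0.4431634888554936), 0.6] [180, 0, 14] None
[np.float64(0.07814167995011868), np.float64(-0.4431634888554936), 0.55] [180, 0, 14] [-96.7  -6.9  19.9 116.7   0.   69.3]
[np.float64(0.10418890660015824), np.float64(-0.5908846518073247), 0.5] [180, 0, 14] [-92.5  16.   38.  112.1   0.   73.5]
[np.float64(0.10418890660015824), np.float64(-0.5908846518073247), 0.45] [180, 0, 14] [-92.5  11.7  27.4 105.7   0.   73.5]
[0.46, 0.33, 0.33] [180, 0, 14] [  22.4    0.5    2.6   92.1    0.  -171.6]
[0.46, 0.33, 0.33] [180, 0, 44] [ 22.4   0.5   2.6  92.1   0.  158.4]
[0.46, 0.33, 0.33] [180, 0, 74] [ 22.4   0.5   2.6  92.1   0.  128.4]
[0.46, 0.33, 0.33] [180, 0, -46] [  22.4    0.5    2.6   92.1    0.  -111.6]
[0.46, 0.33, 0.33] [180, 0, 134] [22.4  0.5  2.6 92.1  0.  68.4]
```

```bash
cat > fitk.py <<'E'
from h import *
from scipy.optimize import least_squares
from scipy.spatial.transform import Rotation as Ro
# model: plane frame (r along q1, lateral s, z). forearm elevation e=q3-q2, tool pitch
S=[]
for p in ([.46,.33,.33],[.5,.2,.2],[.38,.28,.12],[.6,.26,.15],[.3,-.45,.5],[.55,.3,.4]):
    for o in ([180,0,40],[180,20,40],[160,0,0],[180,-15,90],[165,10,20]):
        q=robot.ik(p,o)
        if q is not None: S.append((p,o,q))
def fk(x,q):
    h,r0,L1,L2,s,w,D=x[:7]; a=np.radians(q)
    B=Ro.from_euler('z',a[0]).as_matrix()
    e=a[2]-a[1]
    elbow=np.array([r0+L1*np.sin(a[1]),s,h+L1*np.cos(a[1])])
    wr=elbow+np.array([L2*np.cos(e),0,L2*np.sin(e)])
    # wrist dir: pitch by q4 below forearm; w extra drop along it, then q5 swings laterally, D along tool
    ph=e-a[3]; f=np.array([np.cos(ph),0,np.sin(ph)])
    return B@elbow,B@wr,B@(wr+w*f),f,B
def res(x):
    out=[]
    for p,o,q in S:
        t=Ro.from_euler('xyz',o,degrees=True).as_matrix()[:,2]
        out.append(fk(x,q)[2]+x[6]*t-p)
    return np.ravel(out)
if __name__=="__main__":
    r=least_squares(res,[.3,0,.4,.4,.13,.1,.2]); print(len(S),r.x.round(4),np.abs(r.fun).max())
    np.save("kin.npy",r.x)
    for p in ([.46,.33,.33],[.39,.25,.14],[.40,.21,.14],[.37,.31,.14],[.37,.31,.11]):
        q=robot.ik(p,[180,0,40]); E,W,_,_,_=fk(r.x,q); 
        print(p,np.round(q[:4],1),"elbow",E.round(3),"wrist",W.round(3))
E
python3 fitk.py
```

```text
28 [0.309  0.0013 0.3151 0.5509 0.1296 0.0854 0.2307] 0.01757484465545922
[0.46, 0.33, 0.33] [22.4  0.5  2.6 92.1] elbow [-0.046  0.121  0.624] wrist [0.463 0.331 0.645]
[0.39, 0.25, 0.14] [ 16.4 -16.6 -32.8  73.8] elbow [-0.122  0.099  0.611] wrist [0.386 0.249 0.457]
[0.4, 0.21, 0.14] [ 11.  -18.9 -34.7  74.2] elbow [-0.124  0.108  0.607] wrist [0.397 0.209 0.457]
[0.37, 0.31, 0.14] [ 24.4 -12.9 -29.7  73.2] elbow [-0.116  0.09   0.616] wrist [0.364 0.307 0.457]
[0.37, 0.31, 0.11] [ 24.4 -11.5 -31.7  69.8] elbow [-0.11   0.093  0.618] wrist [0.361 0.306 0.428]
```

```bash
python3 - <<'E'
import cv2,numpy as np
a=cv2.imread("pics/scene0.png")[10:200,430:540]; b=cv2.imread("pics/side0.png")[0:190,335:445]
cv2.imwrite("pics/cropB.png",cv2.resize(np.hstack([a,b]),None,fx=3,fy=3,interpolation=cv2.INTER_CUBIC))
E
```

```text
(no output)
```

View pics/cropB.png

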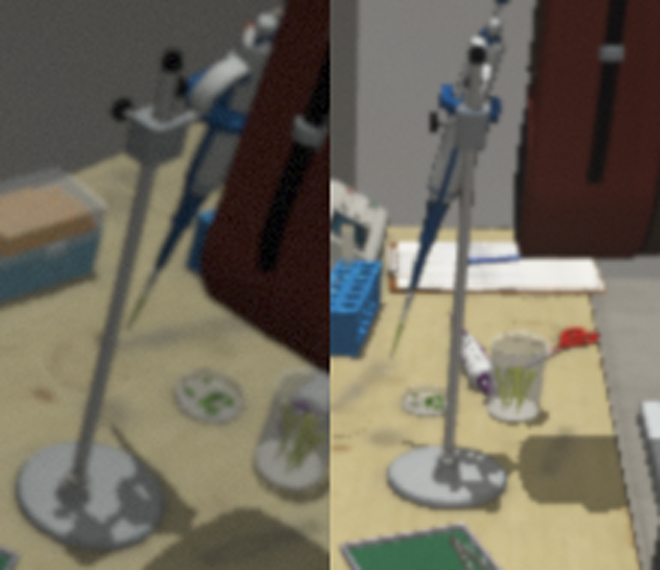

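```bash
python3 - <<'E'
from h import *
s=robot.get_calibration("scene"); d=robot.get_calibration("side")
def tri(a,b):
    o1,v1=ray(s,a);o2,v2=ray(d,b)
    k=np.linalg.lstsq(np.c_[v1,-v2],o2-o1,rcond=None)[0];return (o1+v1*k[0]).round(3),(o2+v2*k[1]).round(3)
print("knob",tri((487,29),(384,15)));print("box",tri((480.7,56),(382,43)));print("pip top",tri((518,18),(391,2)));print("pip tip",tri((472,117),(356.5,118)))
print("base",tri((455,173),(374,158)))
E
```

```text
knob (array([0.368, 0.087, 0.412]), array([0.37 , 0.087, 0.416]))
box (array([0.37 , 0.086, 0.351]), array([0.37 , 0.086, 0.352]))
pip top (array([0.349, 0.023, 0.426]), array([0.355, 0.022, 0.435]))
pip tip (array([ 0.436, -0.022,  0.107]), array([ 0.433, -0.021,  0.103]))
base (array([0.37 , 0.08 , 0.019]), array([0.368, 0.082, 0.017]))
```

```bash
python3 - <<'E'
from h import *
a=np.radians(-80)
robot.move_pose([.6*np.cos(a),.6*np.sin(a),.45],[180,0,14])
robot.move_pose([.47,.33,.37],[180,0,134])
im=robot.grab_frame("wrist"); c=robot.get_calibration("wrist"); cv2.imwrite("pics/w1.png",im); np.save("c1.npy",c,allow_pickle=True)
cv2.imwrite("pics/scene1.png",robot.grab_frame("scene"))
o=robot.observe();print(o["time"],o["tool_pos"],o["tcp_rot"],o["q"].round(1))
E
```

```text
4.375 [0.47032503 0.32959836 0.36999359] [-1.79999337e+02  2.47184971e-03  1.33950081e+02] [22.   3.   9.4 96.4 -0.  68. ]
```

View pics/w1.png

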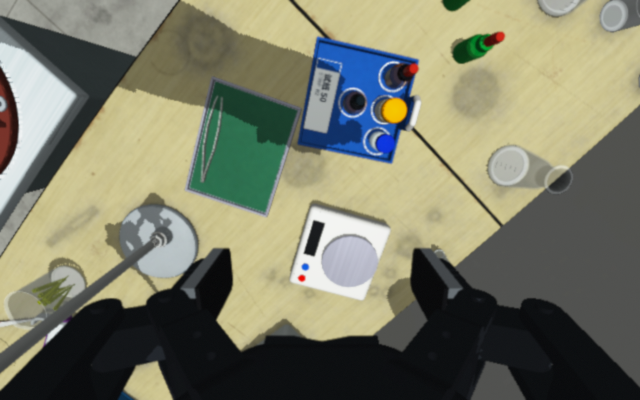

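View pics/scene1.png

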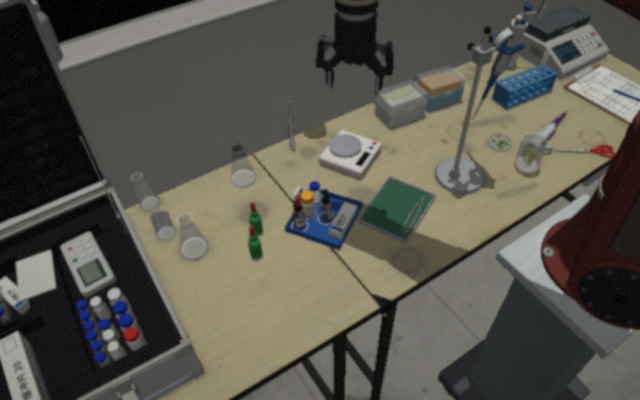

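```bash
cat > meas.py <<'E'
from h import *
def cents(im,lo,hi,amin=15):
    m=cv2.inRange(cv2.cvtColor(im,cv2.COLOR_BGR2HSV),np.array(lo),np.array(hi))
    n,l,st,ce=cv2.connectedComponentsWithStats(m)
    return m,[(int(st[i,4]),ce[i].round(1),st[i,:4].tolist()) for i in range(1,n) if st[i,4]>=amin]
if __name__=="__main__":
    im=cv2.imread("pics/w1.png"); c=np.load("c1.npy",allow_pickle=True).item()
    for n,lo,hi in [("yellow",(18,150,120),(30,255,255)),("red",(0,150,80),(6,255,255)),("red2",(174,150,80),(180,255,255)),("capblue",(117,150,90),(125,255,255))]:
        print(n,[x for x in cents(im,lo,hi)[1]])
    print("hsv cap",cv2.cvtColor(im,cv2.COLOR_BGR2HSV)[[142,142,60,150],[383,388,350,350]])
    # tray liner
    for n,lo,hi in [("tray",(60,90,30),(95,255,160)),("caddy",(100,140,60),(126,255,255))]:
        m,cs=cents(im,lo,hi,500); print(n,cs)
        m=cv2.morphologyEx(m,cv2.MORPH_CLOSE,np.ones((15,15)))
        k=max(cv2.findContours(m,cv2.RETR_EXTERNAL,cv2.CHAIN_APPROX_NONE)[0],key=cv2.contourArea)
        h=cv2.convexHull(k); ap=cv2.approxPolyDP(h,6,True)[:,0]; z=.005 if n=="tray" else .018
        P=np.array([on_plane(c,p,z)[:2] for p in ap]); print(ap.tolist(),P.round(3).tolist())
        print("rect(world mm)",cv2.minAreaRect((P*1000).astype(np.float32)))
    g=cv2.medianBlur(cv2.cvtColor(im,cv2.COLOR_BGR2GRAY),3)
    cc=cv2.HoughCircles(g[220:300,310:390],cv2.HOUGH_GRADIENT,1,50,param1=80,param2=15,minRadius=24,maxRadius=36); print("pan circ",cc)
    p=on_plane(c,(349,261),.038);print("pan",p)
    for n,uv,z in [("yellow",(392,110),.059),("red",(408,70),.093),("black",(350,101),.095),("vial",(384,142),.054)]: print(n,on_plane(c,uv,z).round(4))
    f=cv2.resize(im[30:170,290:430],(560,560),interpolation=cv2.INTER_CUBIC); cv2.imwrite("pics/w1c.png",f)
E
python3 meas.py
```

```text
yellow [(510, array([394. , 110.1]), [382, 98, 25, 25])]
red [(87, array([498.2,  36.6]), [492, 32, 12, 12]), (83, array([412.3,  68.9]), [408, 64, 10, 11]), (48, array([ 1.9, 90.5]), [0, 83, 6, 15]), (426, array([  4.5, 134.4]), [0, 109, 12, 56]), (29, array([301.4, 277.7]), [299, 275, 6, 6])]
red2 []
capblue []
hsv cap [[114 240 225]
 [114 239 223]
 [108 217 194]
 [108 217 175]]
tray [(620, array([470.4,  48.8]), [454, 35, 38, 28]), (8273, array([243.6, 147.4]), [190, 82, 107, 130])]
[[216, 82], [296, 111], [264, 211], [190, 186]] [[0.289, 0.311], [0.394, 0.359], [0.458, 0.218], [0.352, 0.171]]
rect(world mm) ((373.51873779296875, 264.7292175292969), (115.39334869384766, 154.3094024658203), 24.19049072265625)
caddy [(6085, array([354.3,  99.8]), [298, 37, 120, 126])]
[[318, 37], [417, 60], [411, 111], [390, 162], [298, 143]] [[0.353, 0.446], [0.464, 0.515], [0.507, 0.467], [0.537, 0.4], [0.426, 0.33]]
rect(world mm) ((449.3829345703125, 425.209716796875), (141.1718292236328, 136.7625274658203), 32.122989654541016)
pan circ [[[38.5 33.5 33. ]]]
pan [0.59561954 0.25833744 0.038     ]
yellow [0.481  0.4429 0.059 ]
red [0.4578 0.4776 0.093 ]
black [0.4356 0.4113 0.095 ]
vial [0.5031 0.4102 0.054 ]
```

View pics/w1c.png

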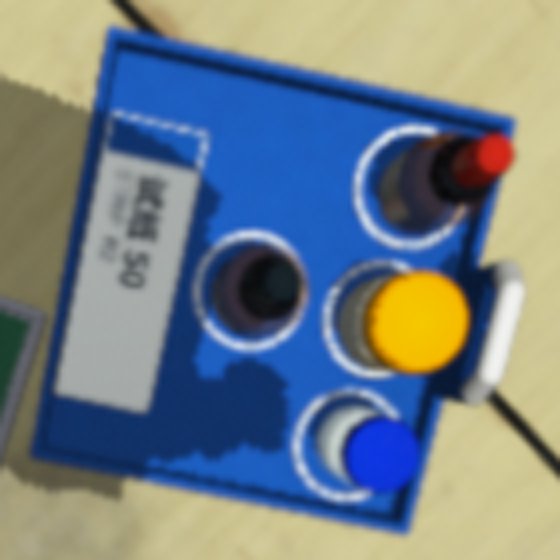

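The crop shows the red bulb top at w1 px (413,68), black at (360,101), the yellow cap at (394,110), the blue cap at (385,144), and the rings at (393,77), (352,102), (376,141) and (383,110).

```bash
python3 - <<'E'
from h import *
c=np.load("c1.npy",allow_pickle=True).item()
y=np.radians(32.1);R=np.array([[np.cos(y),-np.sin(y)],[np.sin(y),np.cos(y)]]);O=np.array([.4522,.4273])
for n,uv,z in [("yellow",(394.2,110),.063),("red",(412.7,68),.099),("black",(359.6,100.5),.099),("vial",(385.2,143.5),.058),
  ("ringL",(392.4,76.4),.004),("ringF",(352.2,102.2),.004),("ringR",(376,141),.004),("ringB",(383.2,109.5),.004),("carton",(-1,-1),0)]:
    if uv[0]<0: continue
    p=on_plane(c,uv,z)[:2]; print(n,p.round(4),"caddy mm",(1e3*R.T@(p-O)).round(1))
for y_ in (32.1,122.1,-57.9,212.1): 
    for n,p in (("red",[.458,.48,.25]),("pan",[.596,.258,.25]),("tray",[.37,.33,.25])): print(y_,n,np.round(robot.ik(p,[180,0,y_]),1)[[0,5]])
E
```

```text
yellow [0.4823 0.4441] caddy mm [34.4 -1.8]
red [0.4593 0.4807] caddy mm [34.4 41.5]
black [0.4425 0.4185] caddy mm [-12.9  -2.3]
vial [0.5047 0.4096] caddy mm [ 35.1 -42.9]
ringL [0.4574 0.4826] caddy mm [33.7 44.1]
ringF [0.4421 0.4209] caddy mm [-12.  -0.]
ringR [0.5042 0.4073] caddy mm [ 33.4 -44.6]
ringB [0.48   0.4441] caddy mm [32.4 -0.6]
32.1 red [  35.1 -177. ]
32.1 pan [ 11.9 159.8]
32.1 tray [ 26.6 174.5]
122.1 red [35.1 93. ]
122.1 pan [11.9 69.8]
122.1 tray [26.6 84.5]
-57.9 red [ 35.1 -87. ]
-57.9 pan [  11.9 -110.2]
-57.9 tray [ 26.6 -95.5]
212.1 red [35.1  3. ]
212.1 pan [ 11.9 -20.2]
212.1 tray [26.6 -5.5]
```

```bash
cat > sk.py <<'E'
from h import *
C=np.array([.3735,.2647]); ty=np.radians(24.2)
def tray(x,y): return C+np.array([[np.cos(ty),-np.sin(ty)],[np.sin(ty),np.cos(ty)]])@np.array([x,y])/1e3
HI=.265
SP={"red":np.array([.4590,.4812]),"black":np.array([.4424,.4190]),"vial":np.array([.5045,.4090]),"yellow":np.array([.4820,.4441])}
TR={"red":tray(30,10),"black":tray(-18,30),"vial":tray(30,60)}
PAN=np.array([.5956,.2583])
def st(t=""):
    o=robot.observe(); print(t,"t",round(o["time"],2),"pos",o["tool_pos"].round(4),"w",round(o["gripper_width"],4),"F",round(o["gripper_force"],1),o["ft_force"].round(1)); return o
def over(xy,yaw,z=HI): robot.move_pose([*xy,z],[180,0,yaw])
def pick(xy,yaw,z,w,app=.2):
    over(xy,yaw,HI); robot.set_gripper(w)
    robot.line_to([*xy,app],vel=.25)
    hit=robot.line_to([*xy,z],vel=.1,guard=12)
    if hit: st("HIT"); raise SystemExit
    robot.set_gripper(0.0); st("gripped")
    robot.line_to([*xy,z+.03],vel=.1); robot.line_to([*xy,HI],vel=.25); return st("lifted")
def place(xy,yaw,z,w,app=.2,go=True):
    if go: over(xy,yaw)
    robot.line_to([*xy,z+.03],vel=.2)
    hit=robot.line_to([*xy,z+.0005],vel=.05,guard=8); st("down hit=%s"%hit)
    robot.set_gripper(w); robot.line_to([*xy,z+.04],vel=.12); robot.line_to([*xy,HI],vel=.25); st("placed")
E
python3 - <<'E'
from sk import *
pick(SP["red"],122.1,.140,.04)
over(TR["red"],114.2)
cv2.imwrite("pics/side2.png",robot.grab_frame("side"))
E
```

```text
gripped t 7.21 pos [0.4596 0.4816 0.1413] w 0.013 F 58.6 [ 0.2 -0.2  5.7]
lifted t 8.19 pos [0.4591 0.4812 0.265 ] w 0.0127 F 58.7 [-0.1 -0.6 -3. ]
```

View pics/side2.png

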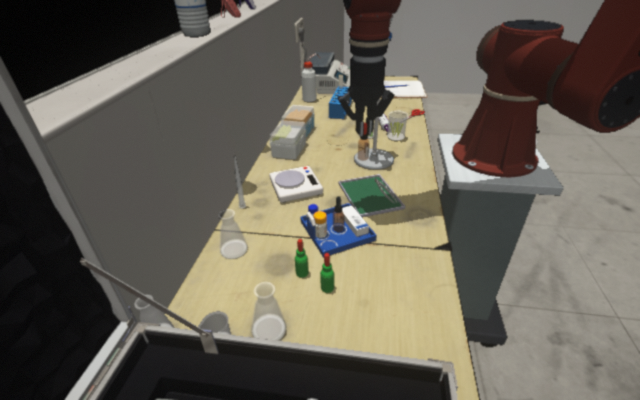

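```bash
python3 - <<'E'
from sk import *
robot.line_to([*TR["red"],.175],vel=.2)
a=robot.grab_frame("scene"); b=robot.grab_frame("side")
cv2.imwrite("pics/s3.png",np.vstack([a[0:230,240:640],b[0:200,240:640]]))
st()
E
```

```text
t 9.78 pos [0.3977 0.2867 0.1768] w 0.013 F 58.7 [ 0.2 -0.1 -0.1]
```

View pics/s3.png

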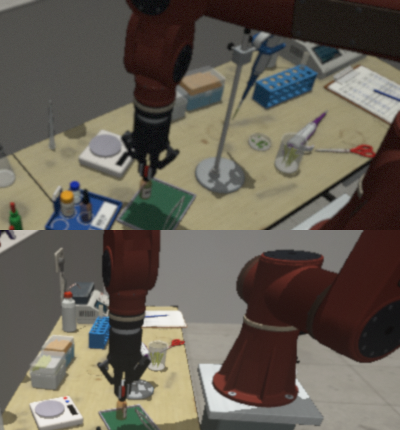

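The picture shows the forearm (crop rows 0–50) passing left of the stand's pole top (247,30), nearer the camera. The lateral clearance estimate is positive, so I'll carry on.

```bash
python3 - <<'E'
from sk import *
place(TR["red"],114.2,.140,.04,go=False)
o=robot.observe();print(o["joint_torque"].round(1))
pick(SP["black"],212.1,.140,.04)
place(TR["black"],204.2,.140,.04)
over(SP["vial"]+[-.03,.02],122.1)
im=robot.grab_frame("wrist"); c=robot.get_calibration("wrist"); cv2.imwrite("pics/w4.png",im); np.save("c4.npy",c,allow_pickle=True)
E
```

```text
down hit=True t 10.58 pos [0.3963 0.2859 0.1412] w 0.0129 F 60.4 [-0.3  0.6  5. ]
placed t 11.93 pos [0.3968 0.2861 0.2648] w 0.0401 F 0.0 [ 0.2  0.8 -0.4]
[  0.1 -40.3  52.9   0.2   0.    0. ]
gripped t 15.06 pos [0.4429 0.4194 0.1412] w 0.013 F 58.6 [ 0.1 -0.7  6.2]
lifted t 16.04 pos [0.4424 0.419  0.2647] w 0.0126 F 58.6 [ 0.   0.1 -1.3]
down hit=True t 17.95 pos [0.3445 0.2846 0.1411] w 0.013 F 60.1 [0.  0.6 4.5]
placed t 19.29 pos [0.3449 0.2847 0.2648] w 0.04 F 0.0 [ 0.2 -0.  -1.2]
```

View pics/w4.png

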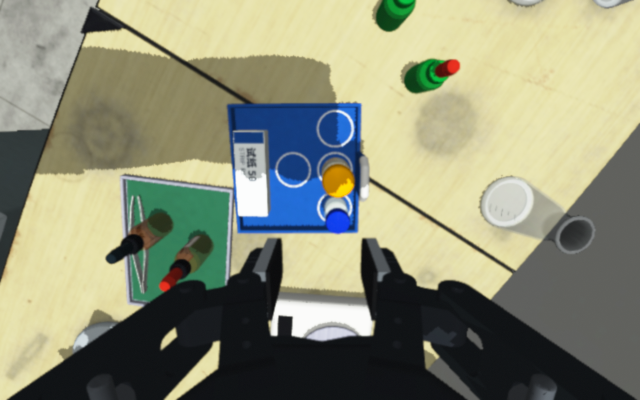

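The view shows both droppers upright on the tray, red bulb at (172,278) and black at (118,250). The yellow cap is at (338,180) and the blue cap at (337,221), both undisturbed.

```bash
python3 - <<'E'
from sk import *
from meas import cents
im=cv2.imread("pics/w4.png"); c=np.load("c4.npy",allow_pickle=True).item()
_,a=cents(im,(18,150,120),(30,255,255)); _,b=cents(im,(112,225,150),(120,255,255),60)
print(a,b)
print("yellow",on_plane(c,a[0][1],.061).round(4))
for x in b: print(on_plane(c,x[1],.056).round(4))
print("ringL",on_plane(c,(335,128.5),.004),"ringF",on_plane(c,(293,169.5),.004))
E
```

```text
[(817, array([337.8, 180.4]), [323, 164, 31, 34])] [(404, array([337.5, 221.6]), [326, 211, 24, 21])]
yellow [0.4823 0.4452 0.061 ]
[0.5052 0.4098 0.056 ]
ringL [0.45805056 0.48262957 0.004     ] ringF [0.44262694 0.42065636 0.004     ]
```

```bash
python3 - <<'E'
from sk import *
o=pick(SP["vial"],122.1,.096,.05,app=.15)
if o["gripper_width"]<.02: raise SystemExit("no vial")
place(TR["vial"],114.2,.096,.048)
over((TR["vial"]+SP["yellow"])/2+[.02,.0],122.1,.28); robot.pause(.1)
cv2.imwrite("pics/w5.png",robot.grab_frame("wrist"))
E
```

```text
gripped t 22.91 pos [0.5052 0.4093 0.0973] w 0.0253 F 59.0 [-0.2 -0.4  5.6]
lifted t 24.07 pos [0.5041 0.4088 0.263 ] w 0.0251 F 58.9 [-0.5  0.4 -1.4]
down hit=True t 26.13 pos [0.3759 0.3315 0.0972] w 0.0256 F 59.1 [-1.1 -0.1  5.5]
placed t 27.62 pos [0.3761 0.3316 0.264 ] w 0.0482 F 0.0 [-0.1  0.3 -0.5]
```

View pics/w5.png

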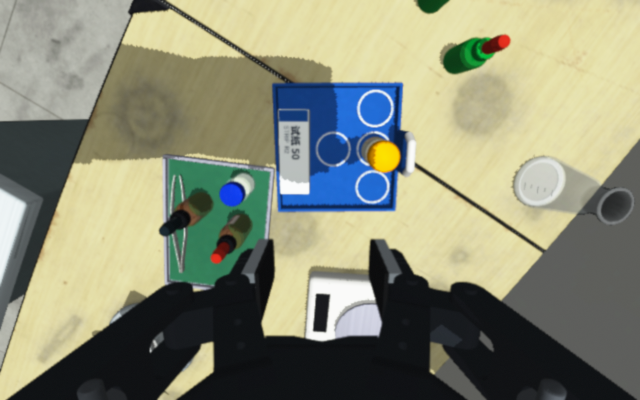

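All three stand upright on the tray, with the vial cap at (232,194), and the yellow cap is still at (384,156). Next I'll check forearm clearance over the stand for the pan pose, then move yellow.

```bash
python3 - <<'E'
from sk import *
from fitk import fk
x=np.load("kin.npy"); x=x.copy(); s=.03
for z in (.265,.134):
    q=robot.ik([*PAN,z],[180,0,122.1]); x[4]=s; E,W,_,_,_=fk(x,q); k=(.379-np.hypot(*E[:2]))/(np.hypot(*W[:2])-np.hypot(*E[:2]))
    print(np.round(q,1),E.round(3),W.round(3),"axis at r.379:",(E+k*(W-E)).round(3))
E
cat > y.py <<'E'
from sk import *
o=pick(np.array([.4821,.4446]),212.1,.100,.05,app=.16)
if o["gripper_width"]<.02: raise SystemExit("no yellow")
over(PAN,212.1); robot.line_to([*PAN,.18],vel=.2)
cv2.imwrite("pics/s6.png",np.vstack([robot.grab_frame("scene")[0:230,240:640],robot.grab_frame("side")[0:200,240:640]]))
E
python3 y.py
```

```text
[11.9 14.4 10.9 86.5  0.  69.8] [0.072 0.046 0.614] [0.61 0.16 0.58] axis at r.379: [0.362 0.107 0.596]
[11.9 16.6 -0.3 73.2  0.  69.8] [0.083 0.048 0.611] [0.599 0.157 0.451] axis at r.379: [0.362 0.107 0.525]
gripped t 31.44 pos [0.4828 0.445  0.1013] w 0.0294 F 59.3 [-0.2  0.5  6.4]
lifted t 32.58 pos [0.4818 0.4444 0.2634] w 0.0299 F 59.2 [-0.1 -0.5 -1. ]
```

View pics/s6.png

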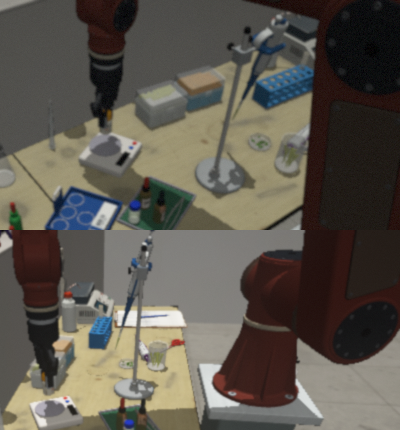

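```bash
python3 - <<'E'
from h import *
im=cv2.imread("pics/w1.png"); c=np.load("c1.npy",allow_pickle=True).item()
hsv=cv2.cvtColor(im,cv2.COLOR_BGR2HSV); print(hsv[261,310:395:4].tolist())
m=np.zeros(im.shape[:2],np.uint8); m[225:300,305:390]=1
k=cv2.inRange(hsv,(0,0,90),(180,255,205))*m; k=cv2.morphologyEx(k,cv2.MORPH_OPEN,np.ones((5,5)))
ct=max(cv2.findContours(k,cv2.RETR_EXTERNAL,cv2.CHAIN_APPROX_NONE)[0],key=cv2.contourArea)
P=np.array([on_plane(c,p,.038)[:2] for p in ct[:,0]]).astype(np.float32)
print(cv2.fitEllipse(ct),cv2.fitEllipse(P*1000),cv2.minEnclosingCircle(P*1000))
v=cv2.drawContours(im.copy(),[ct],-1,(0,0,255),1); cv2.imwrite("pics/panc.png",cv2.resize(v[195:305,280:400],(480,440)))
E
```

```text
[[30, 2, 242], [45, 2, 242], [45, 2, 242], [116, 19, 191], [116, 21, 195], [115, 22, 197], [116, 21, 204], [116, 20, 200], [116, 21, 205], [116, 20, 201], [115, 22, 201], [116, 21, 205], [118, 20, 205], [117, 22, 207], [116, 21, 204], [116, 21, 202], [118, 21, 204], [30, 12, 195], [25, 67, 199], [26, 60, 199], [25, 63, 198], [26, 63, 191]]
((360.11181640625, 267.9003601074219), (54.63377380371094, 75.11139678955078), 113.72086334228516) ((617.24267578125, 261.0447692871094), (85.75895690917969, 116.56708526611328), 100.30364227294922) ((619.347412109375, 260.08245849609375), 66.66822052001953)
```

View pics/panc.png

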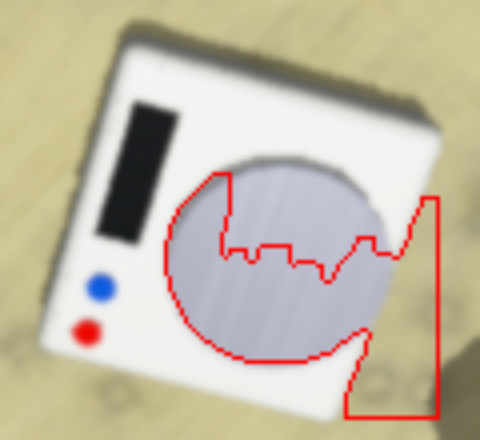

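```bash
python3 - <<'E'
from h import *
im=cv2.imread("pics/w1.png"); c=np.load("c1.npy",allow_pickle=True).item()
hsv=cv2.cvtColor(im,cv2.COLOR_BGR2HSV)
m=np.zeros(im.shape[:2],np.uint8); m[225:300,305:390]=1
k=cv2.inRange(hsv,(108,12,120),(124,50,225))*m; k=cv2.morphologyEx(k,cv2.MORPH_OPEN,np.ones((5,5)))
ct=cv2.convexHull(max(cv2.findContours(k,cv2.RETR_EXTERNAL,cv2.CHAIN_APPROX_NONE)[0],key=cv2.contourArea))
P=np.array([on_plane(c,p,.038)[:2] for p in ct[:,0]]).astype(np.float32)
print(cv2.fitEllipse(ct),cv2.fitEllipse(P*1000))
E
```

```text
((349.13958740234375, 260.8218994140625), (50.74274444580078, 55.23753356933594), 82.33463287353516) ((596.376220703125, 257.9060363769531), (80.98839569091797, 82.5257339477539), 53.62456512451172)
```

```bash
python3 - <<'E'
from sk import *
P=np.array([.5962,.2581])
place(P,212.1,.134,.05,go=False)
over(P+[-.06,.06],212.1,.3)
im=robot.grab_frame("wrist"); cv2.imwrite("pics/w7.png",im); c=robot.get_calibration("wrist")
from meas import cents
for a in cents(im,(18,150,120),(30,255,255))[1]: print(a,on_plane(c,a[1],.096).round(4))
cv2.imwrite("pics/side7.png",robot.grab_frame("side")[100:270,240:440])
st()
E
```

```text
down hit=True t 34.94 pos [0.5958 0.258  0.1353] w 0.0294 F 59.4 [-0.9 -0.4  4.9]
placed t 36.27 pos [0.5963 0.2581 0.2648] w 0.0502 F 0.0 [-0.5 -1.1  0.1]
(749, array([234.2, 209. ]), [219, 194, 32, 31]) [0.5942 0.2565 0.096 ]
 t 36.83 pos [0.5361 0.3176 0.2982] w 0.0499 F 0.0 [ 1.2  0.1 -0.2]
```

View pics/w7.png

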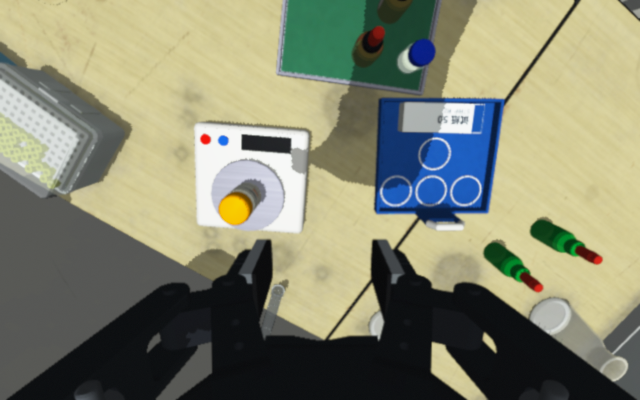

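Yellow stands on the pan, its cap at (234,209) giving (0.594,0.257), about 2–3 mm from centre. Vial and red are visible upright on the tray. Now I'll return the three, vial first.

```bash
python3 - <<'E'
from sk import *
def chk(o,w):
    if o["gripper_width"]<w: raise SystemExit("empty")
chk(pick(TR["vial"],114.2,.096,.048,app=.15),.02); place(SP["vial"]+[.0003,.0003],122.1,.096,.05)
chk(pick(TR["black"],204.2,.140,.04),.009); place(SP["black"],212.1,.140,.04)
chk(pick(TR["red"],114.2,.140,.04),.009); place(SP["red"],122.1,.140,.04)
over([.50,.33],134,.37)
im=robot.grab_frame("wrist"); cv2.imwrite("pics/w8.png",im); c=robot.get_calibration("wrist")
from meas import cents
for n,lo,hi,z in (("yellow",(18,150,120),(30,255,255),.096),("vial",(112,225,150),(120,255,255),.056),("red",(0,150,80),(6,255,255),.098)):
    for a in cents(im,lo,hi)[1]: print(n,a,on_plane(c,a[1],z).round(4))
st()
E
```

```text
gripped t 40.28 pos [0.3768 0.332  0.0971] w 0.0252 F 58.9 [-1.2 -0.7  5.5]
lifted t 41.44 pos [0.3759 0.3315 0.2632] w 0.0248 F 58.9 [-0.1  0.3 -0.8]
down hit=True t 43.52 pos [0.5044 0.4091 0.0972] w 0.0255 F 59.4 [-1.6 -0.9  6.2]
placed t 45.02 pos [0.5046 0.4092 0.264 ] w 0.0503 F 0.0 [-0.9 -0.5 -0.3]
gripped t 48.18 pos [0.3453 0.285  0.141 ] w 0.013 F 58.6 [0.2 0.1 6.3]
lifted t 49.17 pos [0.3448 0.2847 0.2647] w 0.0131 F 58.6 [ 0.  -0.1 -1.1]
down hit=True t 51.08 pos [0.4421 0.419  0.1411] w 0.0132 F 60.1 [-0.1 -0.3  6.1]
placed t 52.42 pos [0.4424 0.419  0.2649] w 0.0401 F 0.0 [-0.5 -0.  -0.9]
gripped t 55.54 pos [0.3973 0.2863 0.1411] w 0.0131 F 58.6 [-0.5 -0.1  6. ]
lifted t 56.52 pos [0.3968 0.2861 0.2647] w 0.013 F 58.7 [ 0.2  0.3 -1.5]
down hit=True t 58.55 pos [0.4587 0.481  0.1412] w 0.0133 F 60.3 [-0.3 -0.4  5.9]
placed t 59.89 pos [0.4591 0.4813 0.2649] w 0.0405 F 0.0 [ 0.6  0.6 -0.5]
yellow (413, array([335.9, 268.1]), [325, 258, 23, 22]) [0.5933 0.2592 0.096 ]
vial (249, array([369.3, 127.4]), [360, 119, 19, 18]) [0.5042 0.4104 0.056 ]
red (112, array([481.3,  16.5]), [475, 11, 13, 13]) [0.5007 0.5647 0.098 ]
red (98, array([390.9,  49. ]), [386, 44, 11, 12]) [0.4573 0.478  0.098 ]
red (29, array([286.8, 267. ]), [284, 265, 7, 5]) [0.5473 0.2184 0.098 ]
 t 60.72 pos [0.4994 0.3308 0.3679] w 0.04 F 0.0 [0.7 1.  0.6]
```

View pics/w8.png

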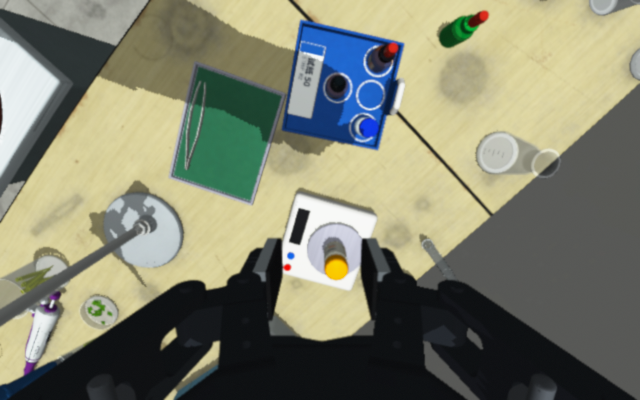

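Everything is in place: red (391,49), black (338,84) and vial (369,127) are on their seats and upright. Yellow is on the pan, and the carton and tweezers haven't moved.

```bash
python3 -c "
from plant import robot
robot.pause(.5); print(robot.job_done())"
```

```text
the job is handed in; nothing more can be done
None
```

The job is handed in at about 61 s: the yellow-capped bottle stands about 3 mm from the pan centre, and the red dropper, black dropper and blue vial are upright on their original caddy seats, with the carton and tweezers unmoved. The hand-in call gave no verdict, so this rests on my last camera check.

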